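# Square the notebook and the bell up to the corner stop

### The arm

A 7-joint arm with a two-finger parallel gripper is mounted at the origin on a cart in front of the work surface, level with it; the furniture and walls round the work are solid. World frame = base frame: x ahead of the robot, y to its left, z up, the work surface at z = 0. Lengths are in m, angles in rad, forces in N, time in s.
With the tool pointing down it reaches from about 0.4 to 0.85 m from the base axis. Payload 10.4 kg.
Tool frame: the origin (TCP) lies at the very end of the fingers, on their centre line; the grasp point (between the pads) lies 19 mm behind it (manip.grip_point_offset is the distance from the TCP to the grasp point, in m); z points along the fingers, y is the line along which they close (so a half turn about z gives the same grasp; the last joint's range is limited). The gripper opens to 85 mm and grips with 20 to 120 N. Pads are 22 mm wide; open, the fingers measure 114 mm over their backs; the gripper's body (76 mm by 85 mm) begins 54 mm behind the grasp point. The pads swing forward as they close: fully open they stand 13 mm farther back than shut.
Start: joints at [1.26, 0.332, -0.065, 1.46, 0.022, 1.35, -0.088], TCP at [0.177, -0.599, 0.203] pointing down, gripper open.
Joint ranges: [-2.6, 2.6], [-0.5, 2.12], [-1.47, 1.34], [0.16, 2.42], [-1.27, 4.41], [0.06, 2.06], [-2.6, 2.6]. Speed limits (rad/s): [2.22, 2.22, 2.79, 2.79, 3.14, 3.14, 3.14].

### API

Orientations are given as a unit quaternion [x, y, z, w].
In Python, from workcell import manip gives the robot as it stands. The module is installed in compiled form; this text tells all that it offers.
- The arm moves only by the shell command python3 -m inch 'ROWS' [OPENING] [FORCE]. ROWS is JSON, a list of rows, each a list of 2 entries, a list of its own where there are three numbers: the shift along the tool's x, y, z each as a share of 0.08 m, from -1 to 1, then the turn, a rotation vector about the tool's x, y, z each as a share of 45 degrees, from -1 to 1. A call has exactly 10 rows; each row is the pose to reach, as a shift and turn from the pose commanded when the call began, along the tool's axes at that moment; what a row does not reach only later rows make up. A row lasts 1/10 s, in which the tool goes at most 50 mm and 8.59 degrees, less where a joint would pass 70% of its speed; a pose out of reach is approached as far as the arm can. A call with a number of a shift or a turn outside -1 to 1 is refused whole. A call with a gripper value outside its range is refused whole. OPENING is the opening, from 0 (shut) to 1 (fully open), set as the call begins (- or left out, the last holds). The fingers move at their own pace and stop on an object; FORCE is the grip in N (left out, the last holds). Time passes only in rows, so rows that repeat a pose let the fingers close, or fill a call up. It gives the time, the measured TCP pose, the force, the opening and the grip force at its end, in the units of the state.
- manip.get_obs(): the state, without advancing time (a new reading comes with each control period).
- manip.camera(name): name is "side" or "top"; returns the picture (480x640x3 uint8, red, green, blue); there is no depth.
- manip.camera_params(name): a dict with "fov_y" (degrees; the focal length in pixels is half the picture's height over the tangent of half this angle, whatever the lens; pixels are square), "cx", "cy" (the principal point, pixels), "k1" (the pictures are not rectified: a ray, as slopes to the right and down, at radius r is drawn at 1 + k1 r^2 times it, then the intrinsics apply), "camera_from_world" (4x4, takes a point from world to camera coordinates). Camera axes: x right, y up, looking along -z (the intrinsics and any distortion apply to the point x, -y, -z); pixel columns grow to the right and rows downward; lengths in m; the calibration is good to about 2 mm. A picture is of the moment at which its call begins. camera_params takes no time and is no camera call.
- manip.hand_in(): hands the job in; it is judged then, once.
The state is a dict: "clock": time; "joint_pos": joint angles; "joint_velocities": joint speeds; "tau": joint torques, N m; "position": TCP position; "ee_rot": TCP orientation; "ft_force": force on the tool from outside, world axes, zero at the start; "torque": the same for the moment, N m; "grip_width": opening from 0.0 (shut) to 1.0 (fully open); "grasp_force": force on a finger pad.
Only numpy, scipy, OpenCV 4.12 (cv2) and the standard library are available. Lean on these libraries where they do the work, as an engineer would, in place of code of your own. Each camera call takes 0.05 s, during which the arm holds its last target. There are 200 camera calls.

### The job

Tidy the order point by pushing only, without picking anything up: slide the notebook into the corner of the low wooden stop, so that it lies flat and square against both the back rail and the end cheek. Then push the service bell back against the rail and along it until it stands upright right up against the notebook's right-hand end. Leave everything else where it stands.

Things in the scene. Friction and masses are not known exactly. Their poses are not given: they have to be found in the camera images.
- corner_stop: L-shaped wooden stop fixed to the counter: back rail, and an end cheek coming forward at its left end; both 14 mm thick, 24 mm high. Origin: inside corner, on the counter top. x points away from the robot (rail's inner face at x = 0), y left along the rail (cheek's inner face at y = 0), z up. The rail reaches to y = -420 mm, the cheek to x = -120 mm; the place to fill is x < 0, y < 0.
- book_center (a point): Blue spiral notebook lying flat, about 0.11 kg, slides freely. Solid part 146 mm along its own x, 103 mm along its own y, 11 mm thick; the wire spiral standing up to 5 mm out of its long side at +y is not solid. The point is the centre of the solid part, 6 mm above the counter. x points roughly left, y roughly towards the robot.
- bell_center (a point): Silver-white service bell on a dark round foot, about 0.19 kg, slides freely, 58 mm high, with a button on top that does not move. Widest at the foot: 72 mm in diameter, 11 mm high; the dome above is 68 mm wide and narrows upwards. The point is on its axis, 29 mm above its underside; z up. It starts forward of the rail, right of the notebook.
- toothpick_glass: Bystander, to be left alone: small clear faceted glass of toothpicks, 61 mm wide, 72 mm high, just left of the stop's end cheek; origin at the middle of its underside.
- teaspoon_jar: Bystander, to be left alone: amber glass jar of teaspoons, 79 mm wide, 137 mm high, at the left; origin at the middle of its underside.
- biscuit_bowl: Bystander, to be left alone: white bowl of biscuits, 118 mm wide, 52 mm high, at the far left; origin at the middle of its underside.
- table_mug: Bystander, to be left alone: navy mug, 81 mm wide (111 mm over its handle), 81 mm high, to the right of the bell; origin at the middle of its underside, 15 mm off the axis of the cup.
- fork_jar: Bystander, to be left alone: amber glass jar of forks, 80 mm wide, 176 mm high, at the far right; origin at the middle of its underside.
- cone_ornament: Bystander, to be left alone: pine cone ornament on a dark foot, 110 mm wide, 172 mm high, at the back right; origin under its middle.
Things that resemble listed ones, but are neither listed nor needed, are in the scene too. Leave any orange look-alike of the part that bears bell_center alone.

How it is judged:
On the way:
1. the notebook lies square against the rail and the cheek (x of book_center in the frame of corner_stop above -0.0575 m and y of book_center in the frame of corner_stop above -0.079 m and angle between the x axis of book_center and the y axis of corner_stop, either way round below 0.06 rad), for 0.2 s.
At the end, for the whole second after the job is handed in: The notebook lies flat with its back within 6 mm of the rail, its left end within 6 mm of the cheek and its long axis within 0.06 rad of the rail; the bell stands upright within 6 mm of the rail and within 8 mm of the notebook's right-hand end; both are at rest (all of step 1 and x of bell_center in the frame of corner_stop above -0.042 m and x of bell_center in the frame of book_center between -0.117 and -0.1 m and angle between bell_center's own z axis and vertical below 0.1 rad and angle between book_center's own z axis and vertical below 0.06 rad and height (world z) of book_center below 0.01 m and height (world z) of bell_center below 0.034 m and linear speed of each of notebook, bell below 0.01 m/s); the robot touches nothing.
It fails at once if the notebook is lifted or tipped up (height (world z) of book_center above 0.018 m or angle between book_center's own z axis and vertical above 0.15 rad).
It fails at once if the bell is lifted or tipped (height (world z) of bell_center above 0.039 m or angle between bell_center's own z axis and vertical above 0.25 rad).
It fails at once if a bystander is disturbed (distance of any of toothpick_glass, teaspoon_jar, biscuit_bowl, table_mug, fork_jar, cone_ornament from where it was at the start of the episode above 0.015 m).
It also fails if it takes over 64 s, if anything falls off the work surface, if the arm or the gripper's body presses on something with over 40 N, if the wrist force passes 120 N, or if a joint passes its speed limit or range.

## Working session

There is one attempt and no reset: what is moved stays moved. The work goes in short steps, Python scripts to look and compute and a shell command to move; the robot and the scene stay as the last step left them, time stands still between calls to the robot, and variables do not carry over. Pictures are saved under pics/ and viewed, at most 10 in all, crops included, and the job is handed in when it is done.

```bash
mkdir -p pics; cat > h.py <<'E'
import numpy as np, cv2
from workcell import manip
def snap(cam,name):
    im=manip.camera(cam); cv2.imwrite(f'pics/{name}.png',im[:,:,::-1]); return im
def K(cam):
    p=manip.camera_params(cam); f=240/np.tan(np.radians(p['fov_y'])/2); return p,f
def ray(cam,u,v):
    p,f=K(cam); d=np.array([(u-p['cx'])/f,(v-p['cy'])/f]); s=d.copy()
    for _ in range(30): s=d/(1+p['k1']*(s@s))
    T=np.array(p['camera_from_world']); R=T[:3,:3]
    return -R.T@T[:3,3], R.T@np.array([s[0],-s[1],-1])
def onz(cam,u,v,z):
    o,d=ray(cam,u,v); return o+d*(z-o[2])/d[2]
def proj(cam,P):
    p,f=K(cam); T=np.array(p['camera_from_world']); q=T[:3,:3]@np.asarray(P,float)+T[:3,3]
    s=np.array([q[0],-q[1]])/-q[2]; s=s*(1+p['k1']*(s@s)); return s*f+[p['cx'],p['cy']]
E
python3 - <<'E'
from h import *
snap('top','top0');snap('side','side0')
o=manip.get_obs();print({k:np.round(o[k],3).tolist() for k in o})
for c in('top','side'):print(c,np.round(ray(c,320,240),3))
E
```

```text
{'clock': 0.1, 'joint_pos': [1.26, 0.333, -0.065, 1.461, 0.022, 1.35, -0.089], 'joint_velocities': [-0.001, -0.001, -0.001, -0.001, -0.002, 0.0, 0.0], 'tau': [0.001, -62.675, 0.049, -39.243, 0.016, 0.007, -0.0], 'position': [0.177, -0.599, 0.203], 'ee_rot': [0.99, 0.143, -0.0, -0.001], 'ft_force': [0.335, 0.563, 0.545], 'torque': [0.04, 0.041, 0.027], 'grasp_force': 0.0, 'grip_width': 1.003}
top [[ 0.311 -0.007  1.532]
 [ 0.137 -0.027 -0.99 ]]
side [[-0.297 -1.477  0.678]
 [ 0.463  0.822 -0.332]]
```

View pics/top0.png

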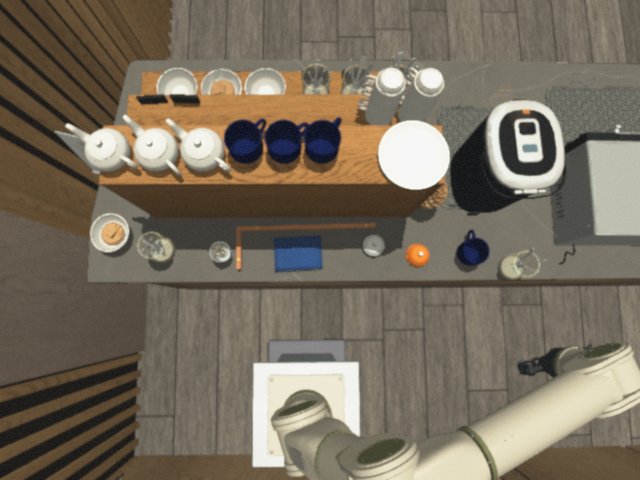

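View pics/side0.png

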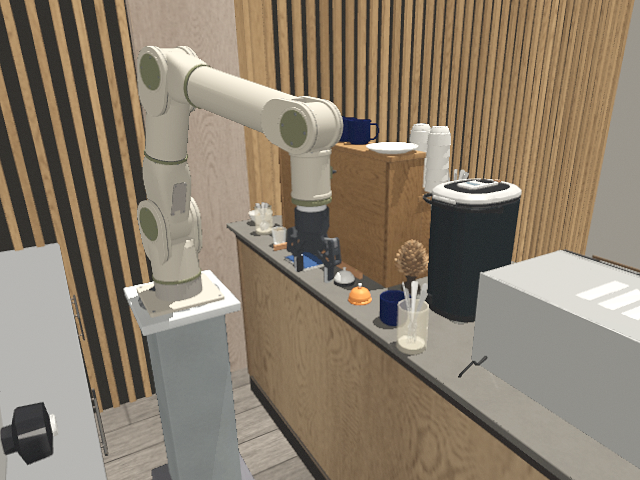

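The top view shows the blue notebook at about (298,253), the corner stop with its corner near (239,229), and the silver bell at (373,245). Candidates for the bell are the silver one at (373,245) and the orange look-alike at (417,255), so I choose the silver one. The navy mug is at (473,250) and the toothpick glass at (220,253).

```bash
python3 - <<'E'
from h import *
im=cv2.imread('pics/top0.png')
c=im[205:290,200:440]; cv2.imwrite('pics/crop0.png',cv2.resize(c,None,fx=3.3,fy=3.3,interpolation=cv2.INTER_CUBIC))
hsv=cv2.cvtColor(im,cv2.COLOR_BGR2HSV)
print('scale f',K('top')[1])
def roi(m,x0,y0,x1,y1):
    r=np.zeros_like(m); r[y0:y1,x0:x1]=m[y0:y1,x0:x1]; return r
b=roi(cv2.inRange(hsv,(95,110,50),(125,255,255)),265,225,335,280)
cn=max(cv2.findContours(b,cv2.RETR_EXTERNAL,cv2.CHAIN_APPROX_NONE)[0],key=cv2.contourArea)
W=np.array([onz('top',*p[0],.011)[:2] for p in cn],np.float32)*1000
print('book',cv2.minAreaRect(W),np.round(cv2.boxPoints(cv2.minAreaRect(W))))
o=roi(cv2.inRange(hsv,(5,100,60),(22,255,255)),228,219,385,275)
ys,xs=np.nonzero(o);
ra=[onz('top',x,y,.024)[:2] for x,y in zip(xs,ys) if 250<x<372 and y<236]
ch=[onz('top',x,y,.024)[:2] for x,y in zip(xs,ys) if x<246 and y>238]
for n,a in(('rail',ra),('cheek',ch)):
    a=np.array(a); print(n,len(a),np.round(a.min(0),3),np.round(a.max(0),3),cv2.fitLine(a.astype(np.float32),cv2.DIST_L2,0,.01,.01).ravel().round(4))
for n,u,v,z in(('bell top',373,243,.058),('orange',417,255,.05),('mug',473,251,.08),('glass',220,253,.07),('counter edge',300,283,0)): print(n,onz('top',u,v,z).round(3))
E
```

```text
scale f 491.69192394200115
book ((481.25738525390625, 21.751495361328125), (100.73157501220703, 142.51620483398438), 3.345433235168457) [[427.  90.]
 [435. -52.]
 [536. -46.]
 [527.  96.]]
rail 620 [ 0.552 -0.208] [0.574 0.166] [ 0.0231 -0.9997  0.5627 -0.0211]
cheek 173 [0.432 0.194] [0.525 0.211] [1.     0.0034 0.4781 0.2024]
bell top [ 0.506 -0.208  0.058]
orange [ 0.469 -0.343  0.05 ]
mug [ 0.477 -0.506  0.08 ]
glass [0.476 0.251 0.07 ]
counter edge [0.39  0.014 0.   ]
```

View pics/crop0.png

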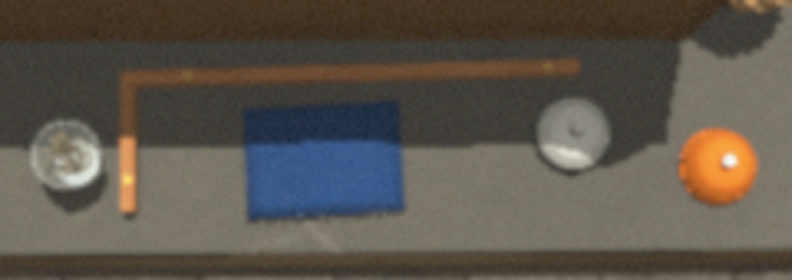

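The crop confirms the silver bell, with the orange one to its right at (417,255). Plan: push the notebook left against the cheek with two fingers, then forward to the rail, then move the bell. I'm starting the transit.

```bash
for i in 1 2 3 4; do :; done
python3 -m inch '[[[0.1,-0.09,0],[0,0,0]],[[0.2,-0.18,0],[0,0,0]],[[0.3,-0.27,0],[0,0,0]],[[0.4,-0.36,0],[0,0,0]],[[0.5,-0.45,0],[0,0,0]],[[0.6,-0.55,0],[0,0,0]],[[0.7,-0.64,0],[0,0,0]],[[0.8,-0.73,0],[0,0,0]],[[0.9,-0.82,0],[0,0,0]],[[1,-0.91,0],[0,0,0]]]' 0.35
python3 -m inch '[[[0.1,-0.09,0],[0,0,0]],[[0.2,-0.18,0],[0,0,0]],[[0.3,-0.27,0],[0,0,0]],[[0.4,-0.36,0],[0,0,0]],[[0.5,-0.45,0],[0,0,0]],[[0.6,-0.55,0],[0,0,0]],[[0.7,-0.64,0],[0,0,0]],[[0.8,-0.73,0],[0,0,0]],[[0.9,-0.82,0],[0,0,0]],[[1,-0.91,0],[0,0,0]]]'
```

```text
clock: 1.1
position: [0.2339, -0.5061, 0.2034]
ee_rot: [0.99, 0.143, 0.0, 0.0]
ft_force: [-0.6, 0.5, -0.4]
grip_width: 0.346
grasp_force: 0.0
clock: 2.1
position: [0.29, -0.4135, 0.2033]
ee_rot: [0.99, 0.143, 0.0, 0.0]
ft_force: [0.3, 0.6, 0.8]
grip_width: 0.35
grasp_force: 0.0
```

```bash
python3 -m inch '[[[0.1,-0.09,0],[0,0,0]],[[0.2,-0.18,0],[0,0,0]],[[0.3,-0.27,0],[0,0,0]],[[0.4,-0.36,0],[0,0,0]],[[0.5,-0.45,0],[0,0,0]],[[0.6,-0.55,0],[0,0,0]],[[0.7,-0.64,0],[0,0,0]],[[0.8,-0.73,0],[0,0,0]],[[0.9,-0.82,0],[0,0,0]],[[1,-0.91,0],[0,0,0]]]'
python3 -m inch '[[[0.1,-0.09,0],[0,0,0]],[[0.2,-0.18,0],[0,0,0]],[[0.3,-0.27,0],[0,0,0]],[[0.4,-0.36,0],[0,0,0]],[[0.5,-0.45,0],[0,0,0]],[[0.6,-0.55,0],[0,0,0]],[[0.7,-0.64,0],[0,0,0]],[[0.8,-0.73,0],[0,0,0]],[[0.9,-0.82,0],[0,0,0]],[[1,-0.91,0],[0,0,0]]]'
python3 -m inch '[[[0.08,-0.07,0],[0,0,-0.1]],[[0.16,-0.14,0],[0,0,-0.2]],[[0.24,-0.21,0],[0,0,-0.3]],[[0.32,-0.28,0],[0,0,-0.4]],[[0.4,-0.35,0.1],[0,0,-0.5]],[[0.48,-0.42,0.2],[0,0,-0.6]],[[0.56,-0.49,0.3],[0,0,-0.7]],[[0.64,-0.56,0.4],[0,0,-0.8]],[[0.7,-0.63,0.5],[0,0,-0.9]],[[0.7,-0.63,0.5],[0,0,-1]]]'
python3 - <<'E'
from h import *
from scipy.spatial.transform import Rotation as R
o=manip.get_obs();r=R.from_quat(o['ee_rot']).as_matrix()
print(o['position'],np.arctan2(r[1,0],r[0,0]),np.round(o['joint_pos'],2))
print('shift',(r.T@(np.array([.481,-.105,.06])-o['position'])/.08).round(3))
print('turn z',-(1.594-np.arctan2(r[1,0],r[0,0]))/.7854)
E
```

```text
clock: 3.1
position: [0.346, -0.321, 0.2033]
ee_rot: [0.99, 0.143, 0.0, 0.0]
ft_force: [-0.0, 0.4, 0.4]
grip_width: 0.352
grasp_force: 0.0
clock: 4.1
position: [0.4021, -0.2285, 0.2033]
ee_rot: [0.99, 0.143, 0.0, 0.0]
ft_force: [-0.1, 0.1, 0.6]
grip_width: 0.352
grasp_force: 0.0
clock: 5.1
position: [0.4411, -0.1634, 0.1623]
ee_rot: [0.858, 0.513, -0.0, -0.001]
ft_force: [0.3, 0.1, -0.2]
grip_width: 0.349
grasp_force: 0.0
[ 0.44106493 -0.16339718  0.1623102 ] 1.0778889080257605 [ 0.77  0.05 -0.52  1.88  0.03  1.21 -0.25]
shift [0.879 0.096 1.279]
turn z -0.657131515118716
```

```bash
python3 -m inch '[[[0.12,0.01,0.05],[0,0,-0.08]],[[0.24,0.02,0.1],[0,0,-0.16]],[[0.36,0.04,0.2],[0,0,-0.24]],[[0.48,0.05,0.3],[0,0,-0.32]],[[0.6,0.06,0.45],[0,0,-0.4]],[[0.72,0.08,0.6],[0,0,-0.5]],[[0.8,0.09,0.75],[0,0,-0.58]],[[0.88,0.1,0.9],[0,0,-0.66]],[[0.88,0.1,1],[0,0,-0.66]],[[0.88,0.1,1],[0,0,-0.66]]]'
python3 -m inch '[[[0,0,0.1],[0,0,0]],[[0,0,0.2],[0,0,0]],[[0,0,0.3],[0,0,0]],[[0,0,0.4],[0,0,0]],[[0,0,0.5],[0,0,0]],[[0,0,0.6],[0,0,0]],[[0,0,0.7],[0,0,0]],[[0,0,0.8],[0,0,0]],[[0,0,0.9],[0,0,0]],[[0,0,0.96],[0,0,0]]]'
python3 - <<'E'
from h import *
im=snap('side','side1'); cv2.imwrite('pics/side1c.png',cv2.resize(im[210:310,250:400,::-1],None,fx=5,fy=5,interpolation=cv2.INTER_CUBIC))
E
```

```text
clock: 6.1
position: [0.4809, -0.1067, 0.0823]
ee_rot: [0.7, 0.714, -0.0, -0.001]
ft_force: [0.2, 0.6, 0.2]
grip_width: 0.35
grasp_force: 0.0
clock: 7.1
position: [0.4813, -0.1069, 0.0056]
ee_rot: [0.7, 0.714, -0.0, -0.0]
ft_force: [-0.4, 0.4, -0.5]
grip_width: 0.348
grasp_force: 0.0
```

View pics/side1c.png

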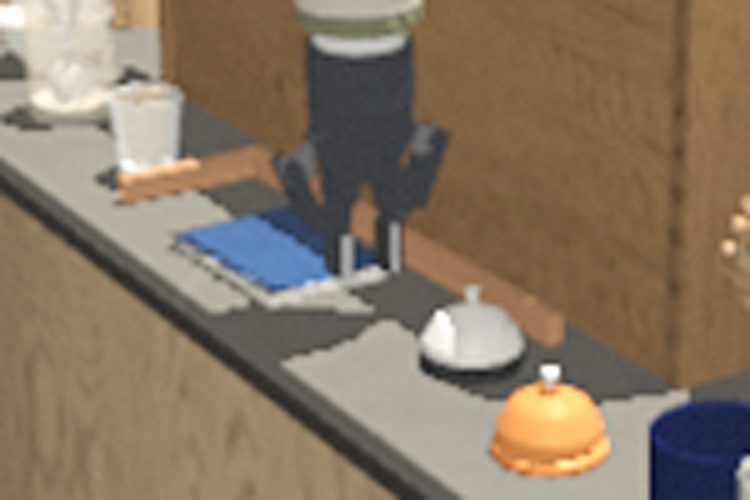

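The side view shows the fingers standing just right of the notebook's end, clear of the bell. I'll lower them a little and push left.

```bash
python3 -m inch '[[[0,0,0.02],[0,0,0]],[[0,0,0.05],[0,0,0]],[[0.1,0,0.05],[0,0,0]],[[0.2,0,0.05],[0,0,0]],[[0.3,0,0.05],[0,0,0]],[[0.45,0,0.05],[0,0,0]],[[0.6,0,0.05],[0,0,0]],[[0.72,0,0.05],[0,0,0]],[[0.84,0,0.05],[0,0,0]],[[0.95,0,0.05],[0,0,0]]]'
python3 -m inch '[[[0.08,0,0],[0,0,0]],[[0.16,0,0],[0,0,0]],[[0.24,0,0],[0,0,0]],[[0.32,0,0],[0,0,0]],[[0.4,0,0],[0,0,0]],[[0.48,0,0],[0,0,0]],[[0.55,0,0],[0,0,0]],[[0.62,0,0],[0,0,0]],[[0.67,0,0],[0,0,0]],[[0.7,0,0],[0,0,0]]]'
cat > m.py <<'E'
from h import *
import sys
def measure(tag):
    im=cv2.cvtColor(snap('top',tag),cv2.COLOR_RGB2BGR); hsv=cv2.cvtColor(im,cv2.COLOR_BGR2HSV)
    b=cv2.inRange(hsv,(95,110,50),(125,255,255)); r=np.zeros_like(b); r[222:285,240:335]=b[222:285,240:335]
    cn=max(cv2.findContours(r,cv2.RETR_EXTERNAL,cv2.CHAIN_APPROX_NONE)[0],key=cv2.contourArea)
    W=np.array([onz('top',*p[0],.011)[:2] for p in cn],np.float32)*1000
    print('book',np.round(cv2.minAreaRect(W)[0]),np.round(cv2.minAreaRect(W)[1:][0]),np.round(cv2.boxPoints(cv2.minAreaRect(W))).tolist())
    cv2.imwrite(f'pics/{tag}c.png',cv2.resize(im[205:290,200:440],None,fx=3.3,fy=3.3,interpolation=cv2.INTER_CUBIC))
measure(sys.argv[1])
E
python3 m.py t1
```

```text
clock: 8.15
position: [0.48, -0.0301, 0.0025]
ee_rot: [0.7, 0.715, -0.0, 0.0]
ft_force: [0.2, 0.0, -0.5]
grip_width: 0.35
grasp_force: 0.0
clock: 9.15
position: [0.4789, 0.0254, 0.0025]
ee_rot: [0.7, 0.715, 0.0, 0.0]
ft_force: [0.4, 0.3, -0.7]
grip_width: 0.35
grasp_force: 0.0
book [455.  86.] [55. 15.] [[427.0, 87.0], [430.0, 72.0], [484.0, 86.0], [480.0, 100.0]]
```

View pics/t1c.png

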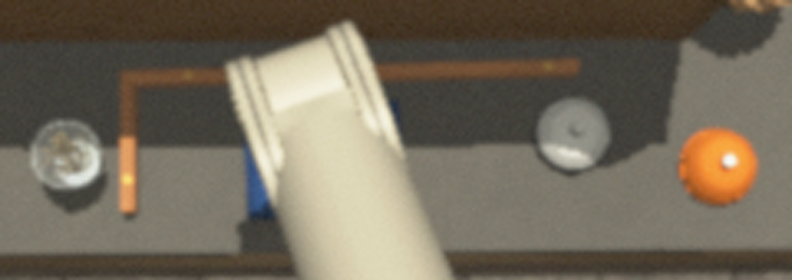

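The notebook has not moved: its left end is still at crop x≈247 and its right end at about 398. At 0.35 open the tips sit too high and slid over it. I'll lift, go back and use shut fingers.

```bash
python3 -m inch '[[[0,0,-0.15],[0,0,0]],[[0,0,-0.3],[0,0,0]],[[-0.12,0,-0.3],[0,0,0]],[[-0.25,0,-0.3],[0,0,0]],[[-0.4,0,-0.3],[0,0,0]],[[-0.55,0,-0.3],[0,0,0]],[[-0.7,0,-0.3],[0,0,0]],[[-0.85,0,-0.3],[0,0,0]],[[-1,0,-0.3],[0,0,0]],[[-1,0,-0.3],[0,0,0]]]' 0
python3 -m inch '[[[-0.1,0,0],[0,0,0]],[[-0.2,0,0],[0,0,0]],[[-0.3,0,0],[0,0,0]],[[-0.4,0,0],[0,0,0]],[[-0.4,0.02,0.1],[0,0,0]],[[-0.4,0.04,0.2],[0,0,0]],[[-0.4,0.04,0.25],[0,0,0]],[[-0.4,0.04,0.28],[0,0,0]],[[-0.4,0.04,0.28],[0,0,0]],[[-0.4,0.04,0.28],[0,0,0]]]'
```

```text
clock: 10.2
position: [0.4805, -0.0571, 0.0264]
ee_rot: [0.701, 0.713, -0.0, 0.0]
ft_force: [0.5, -0.4, -0.3]
grip_width: 0.002
grasp_force: 0.0
clock: 11.2
position: [0.4845, -0.0867, 0.0042]
ee_rot: [0.7, 0.715, 0.0, 0.0]
ft_force: [-0.0, -0.9, 0.4]
grip_width: -0.001
grasp_force: 0.0
```

```bash
python3 -m inch '[[[0.08,0,0],[0,0,0]],[[0.17,0,0],[0,0,0]],[[0.26,0,0],[0,0,0]],[[0.36,0,0],[0,0,0]],[[0.46,0,0],[0,0,0]],[[0.57,0,0],[0,0,0]],[[0.68,0,0],[0,0,0]],[[0.79,0,0],[0,0,0]],[[0.9,0,0],[0,0,0]],[[1,0,0],[0,0,0]]]'
python3 -m inch '[[[0.1,0,0],[0,0,0]],[[0.2,0,0],[0,0,0]],[[0.26,0,0],[0,0,0]],[[0.32,0,0],[0,0,0]],[[0.36,0,0],[0,0,0]],[[0.4,0,0],[0,0,0]],[[0.42,0,0],[0,0,0]],[[0.44,0,0],[0,0,0]],[[0.46,0,0],[0,0,0]],[[0.48,0,0],[0,0,0]]]'
python3 m.py t2
```

```text
clock: 12.2
position: [0.4827, -0.0061, 0.0041]
ee_rot: [0.7, 0.714, 0.0, 0.0]
ft_force: [0.2, -0.6, -0.7]
grip_width: 0.0
grasp_force: 0.0
clock: 13.2
position: [0.482, 0.0314, 0.0041]
ee_rot: [0.7, 0.714, -0.0, 0.0]
ft_force: [-0.2, -0.2, 0.2]
grip_width: 0.003
grasp_force: 0.0
book [446.  84.] [28.  9.] [[432.0, 88.0], [432.0, 79.0], [460.0, 79.0], [460.0, 88.0]]
```

View pics/t2c.png

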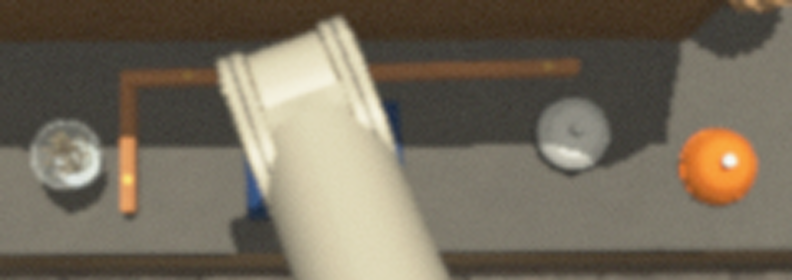

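```bash
python3 - <<'E'
from h import *
im=snap('side','side2'); c=cv2.resize(im[210:310,250:400,::-1],None,fx=5,fy=5,interpolation=cv2.INTER_CUBIC)
p=np.array(manip.get_obs()['position'])
for P in (p,[.43,-.052,.011],[.53,-.046,.011],[.527,.096,.011],p+[0,-.138,0]):
    q=proj('side',P); print(np.round(P,3),q.round(1)); cv2.circle(c,tuple(int(v) for v in (q-[250,210])*5),4,(0,0,255),-1)
cv2.imwrite('pics/side2c.png',c)
E
```

```text
[0.482 0.032 0.004] [304.1 259.6]
[ 0.43  -0.052  0.011] [302.2 268. ]
[ 0.53  -0.046  0.011] [325.3 261.8]
[0.527 0.096 0.011] [306.4 250.7]
[ 0.482 -0.106  0.004] [322.3 271.6]
```

View pics/side2c.png

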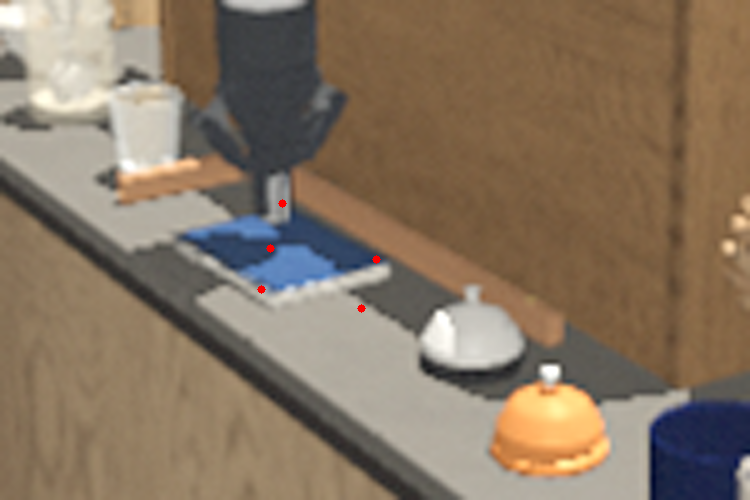

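The side view shows the shut fingertips ending near crop (275,225), well above the projected TCP at (270,248), and the notebook unmoved. So the real tips sit above the reported TCP. I'll go back off the notebook and feel for the counter.

```bash
python3 -c "from workcell import manip;print(manip.grip_point_offset,manip.get_obs()['torque'],manip.get_obs()['grip_width'])"
python3 -m inch '[[[0,0,-0.15],[0,0,0]],[[0,0,-0.2],[0,0,0]],[[-0.12,0,-0.2],[0,0,0]],[[-0.25,0,-0.2],[0,0,0]],[[-0.4,0,-0.2],[0,0,0]],[[-0.55,0,-0.2],[0,0,0]],[[-0.7,0,-0.2],[0,0,0]],[[-0.85,0,-0.2],[0,0,0]],[[-1,0,-0.2],[0,0,0]],[[-1,0,-0.2],[0,0,0]]]' 0
python3 -m inch '[[[-0.1,0,0],[0,0,0]],[[-0.2,0,0],[0,0,0]],[[-0.3,0,0],[0,0,0]],[[-0.4,0,0],[0,0,0]],[[-0.46,0,0.1],[0,0,0]],[[-0.46,0,0.2],[0,0,0]],[[-0.46,0,0.25],[0,0,0]],[[-0.46,0,0.25],[0,0,0]],[[-0.46,0,0.25],[0,0,0]],[[-0.46,0,0.25],[0,0,0]]]'
python3 -m inch '[[[0,0,0.01],[0,0,0]],[[0,0,0.02],[0,0,0]],[[0,0,0.03],[0,0,0]],[[0,0,0.04],[0,0,0]],[[0,0,0.05],[0,0,0]],[[0,0,0.05],[0,0,0]],[[0,0,0.05],[0,0,0]],[[0,0,0.05],[0,0,0]],[[0,0,0.05],[0,0,0]],[[0,0,0.05],[0,0,0]]]'
```

```text
0.0187 [ 0.0483787   0.0251886  -0.00207574] 0.001544323905525407
clock: 14.3
position: [0.4835, -0.0507, 0.02]
ee_rot: [0.701, 0.713, -0.0, 0.0]
ft_force: [-0.3, 0.2, 0.5]
grip_width: 0.0
grasp_force: 0.0
clock: 15.3
position: [0.4846, -0.0851, 0.0003]
ee_rot: [0.7, 0.715, 0.0, 0.0]
ft_force: [-0.4, 0.7, -0.4]
grip_width: -0.0
grasp_force: 0.0
clock: 16.3
position: [0.4844, -0.0854, -0.0039]
ee_rot: [0.7, 0.714, -0.0, 0.0]
ft_force: [-0.3, 0.3, -0.4]
grip_width: -0.001
grasp_force: 0.0
```

```bash
python3 -m inch '[[[0,0,0.01],[0,0,0]],[[0,0,0.02],[0,0,0]],[[0,0,0.03],[0,0,0]],[[0,0,0.04],[0,0,0]],[[0,0,0.05],[0,0,0]],[[0,0,0.05],[0,0,0]],[[0,0,0.05],[0,0,0]],[[0,0,0.05],[0,0,0]],[[0,0,0.05],[0,0,0]],[[0,0,0.05],[0,0,0]]]'
python3 - <<'E'
from h import *
im=snap('side','side3'); c=cv2.resize(im[230:290,290:370,::-1],None,fx=9,fy=9,interpolation=cv2.INTER_CUBIC)
c=cv2.convertScaleAbs(c,alpha=1.8,beta=10)
p=np.array(manip.get_obs()['position']);q=proj('side',p);print(q);cv2.circle(c,tuple(int(v) for v in (q-[290,230])*9),4,(0,0,255),-1)
cv2.imwrite('pics/side3c.png',c)
E
```

```text
clock: 17.3
position: [0.4844, -0.0853, -0.0078]
ee_rot: [0.7, 0.714, 0.0, 0.0]
ft_force: [0.0, -0.4, -0.2]
grip_width: 0.001
grasp_force: 0.0
[320.02220683 272.61594425]
```

View pics/side3c.png

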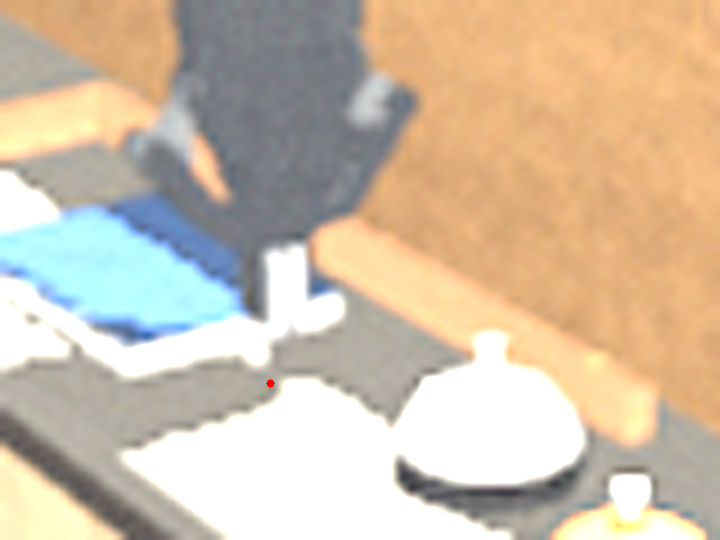

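The tip bottom appears near crop (285,330), against the projected TCP at (270,384), so the tips are still above the counter. I'll keep feeling down in small steps.

```bash
python3 -m inch '[[[0,0,0.01],[0,0,0]],[[0,0,0.02],[0,0,0]],[[0,0,0.03],[0,0,0]],[[0,0,0.04],[0,0,0]],[[0,0,0.05],[0,0,0]],[[0,0,0.05],[0,0,0]],[[0,0,0.05],[0,0,0]],[[0,0,0.05],[0,0,0]],[[0,0,0.05],[0,0,0]],[[0,0,0.05],[0,0,0]]]'
```

```text
clock: 18.35
position: [0.4844, -0.0853, -0.0119]
ee_rot: [0.7, 0.714, 0.0, 0.0]
ft_force: [-0.1, -0.5, 0.3]
grip_width: -0.0
grasp_force: 0.0
```

```bash
python3 -m inch '[[[0,0,0.01],[0,0,0]],[[0,0,0.02],[0,0,0]],[[0,0,0.03],[0,0,0]],[[0,0,0.04],[0,0,0]],[[0,0,0.04],[0,0,0]],[[0,0,0.04],[0,0,0]],[[0,0,0.04],[0,0,0]],[[0,0,0.04],[0,0,0]],[[0,0,0.04],[0,0,0]],[[0,0,0.04],[0,0,0]]]'
```

```text
clock: 19.35
position: [0.4844, -0.0853, -0.0151]
ee_rot: [0.7, 0.714, 0.0, 0.0]
ft_force: [-1.1, -0.1, -0.4]
grip_width: -0.001
grasp_force: 0.0
```

```bash
python3 -m inch '[[[0,0,0.015],[0,0,0]],[[0,0,0.03],[0,0,0]],[[0.1,0,0.03],[0,0,0]],[[0.2,0,0.03],[0,0,0]],[[0.32,0,0.03],[0,0,0]],[[0.45,0,0.03],[0,0,0]],[[0.6,0,0.03],[0,0,0]],[[0.75,0,0.03],[0,0,0]],[[0.9,0,0.03],[0,0,0]],[[1,0,0.03],[0,0,0]]]'
python3 - <<'E'
from h import *
a=snap('top','t3')[:,:,::-1][205:290,200:440]; b=snap('side','side4')[:,:,::-1][220:300,270:380]
a=cv2.resize(a,None,fx=3,fy=3,interpolation=cv2.INTER_CUBIC);b=cv2.resize(b,(440,320),interpolation=cv2.INTER_CUBIC)
c=np.zeros((580,720,3),np.uint8);c[:255]=a;c[260:580,:440]=b;cv2.imwrite('pics/mix4.png',c)
E
```

```text
clock: 20.35
position: [0.4828, -0.004, -0.0173]
ee_rot: [0.699, 0.715, 0.0, 0.0]
ft_force: [0.4, -3.0, 4.2]
grip_width: -0.0
grasp_force: 1.7
```

View pics/mix4.png

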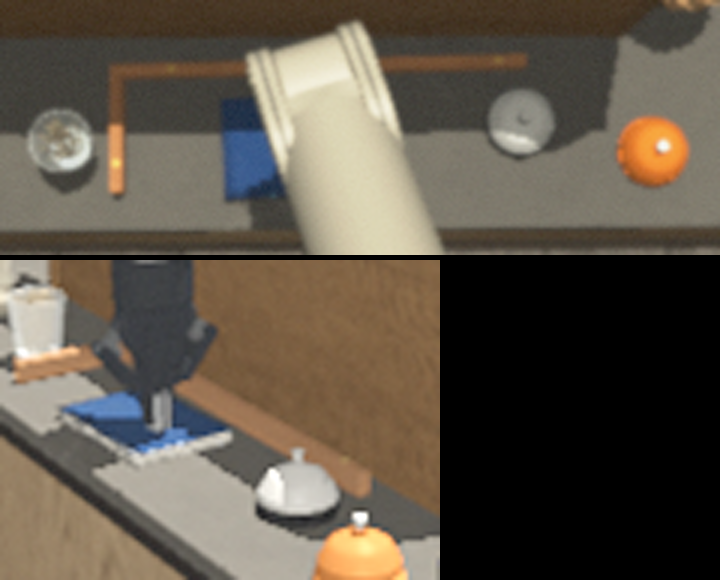

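The fingers are now sliding on the notebook's top (Fz 4 N at TCP z −0.017), and it still has not moved, with its left end at pixel 274.7. So the tips sit about 28 mm above the reported TCP. I'll check xy the same way, then retry 8 mm lower.

```bash
python3 - <<'E'
from h import *
print('tip side',onz('side',311,262.5,.011).round(4),manip.get_obs()['position'].round(4) if hasattr(manip.get_obs()['position'],'round') else manip.get_obs()['position'])
# calibration check: side view of book right corners (390,268),(270,302)/5+(250,210)
for u,v in((328,263.6),(304,270.4)): print(onz('side',u,v,.011).round(4))
# bell, same: dome centre ~ (472,345)/5
print('bell foot front', onz('side',250+472/5,210+383/5,0).round(4))
E
python3 -m inch '[[[0,0,-0.05],[0,0,0]],[[0,0,-0.1],[0,0,0]],[[-0.15,0,-0.1],[0,0,0]],[[-0.3,0,-0.1],[0,0,0]],[[-0.45,0,-0.1],[0,0,0]],[[-0.6,0,-0.1],[0,0,0]],[[-0.75,0,-0.1],[0,0,0]],[[-0.9,0,-0.1],[0,0,0]],[[-1,0,-0.1],[0,0,0]],[[-1,0,-0.1],[0,0,0]]]'
```

```text
tip side [ 0.482  -0.0232  0.011 ] [ 0.4829 -0.0034 -0.0173]
[ 0.5295 -0.0667  0.011 ]
[ 0.4247 -0.0753  0.011 ]
bell foot front [ 0.4853 -0.248   0.    ]
clock: 21.45
position: [0.4843, -0.0868, -0.0096]
ee_rot: [0.7, 0.714, -0.0, 0.0]
ft_force: [0.1, 0.4, -0.8]
grip_width: 0.002
grasp_force: 0.0
```

```bash
python3 - <<'E'
from h import *
def tri(a,b):
    o1,d1=ray('top',*a);o2,d2=ray('side',*b);d1/=np.linalg.norm(d1);d2/=np.linalg.norm(d2)
    s,t=np.linalg.lstsq(np.c_[d1,-d2],o2-o1,rcond=None)[0];p,q=o1+s*d1,o2+t*d2
    return ((p+q)/2).round(4),np.linalg.norm(p-q).round(4)
T=lambda x,y:(200+x/3.3,205+y/3.3); S=lambda x,y:(250+x/5,210+y/5)
print('bell button',tri(T(577,131),S(473,288)))
print('orange button',tri(T(729,160),S(549,368)))
print('book FR',tri(T(404,208),S(270,297)),'book BR',tri(T(398,101),S(389,265)))
print('rail right end top front',tri(T(579,74),S(555,310)))
E
```

```text
bell button (array([ 0.5037, -0.2155,  0.0526]), np.float64(0.0056))
orange button (array([ 0.4737, -0.3541,  0.0547]), np.float64(0.0012))
book FR (array([ 0.4351, -0.0554,  0.0054]), np.float64(0.0001)) book BR (array([ 0.5373, -0.0509,  0.0062]), np.float64(0.0011))
rail right end top front (array([ 0.5631, -0.2237,  0.0252]), np.float64(0.0094))
```

```bash
python3 -m inch '[[[0,0,0.05],[0,0,0]],[[0,0,0.1],[0,0,0]],[[0,0,0.13],[0,0,0]],[[0,0,0.16],[0,0,0]],[[0,0,0.18],[0,0,0]],[[0,0,0.19],[0,0,0]],[[0.05,0,0.19],[0,0,0]],[[0.1,0,0.19],[0,0,0]],[[0.15,0,0.19],[0,0,0]],[[0.2,0,0.19],[0,0,0]]]'
```

```text
clock: 22.45
position: [0.4841, -0.0688, -0.0246]
ee_rot: [0.7, 0.715, 0.0, 0.0]
ft_force: [-0.8, -0.2, -0.5]
grip_width: 0.0
grasp_force: 0.0
```

```bash
python3 -m inch '[[[0.08,0,0],[0,0,0]],[[0.16,0,0],[0,0,0]],[[0.25,0,0],[0,0,0]],[[0.35,0,0],[0,0,0]],[[0.45,0,0],[0,0,0]],[[0.56,0,0],[0,0,0]],[[0.67,0,0],[0,0,0]],[[0.78,0,0],[0,0,0]],[[0.89,0,0],[0,0,0]],[[1,0,0],[0,0,0]]]'
python3 m.py t5
```

```text
clock: 23.45
position: [0.4824, 0.0114, -0.0247]
ee_rot: [0.7, 0.714, 0.0, 0.0]
ft_force: [0.7, -0.7, -0.2]
grip_width: -0.001
grasp_force: 0.4
book [482. 110.] [ 99. 108.] [[430.0, 162.0], [435.0, 54.0], [534.0, 58.0], [529.0, 166.0]]
```

View pics/t5c.png

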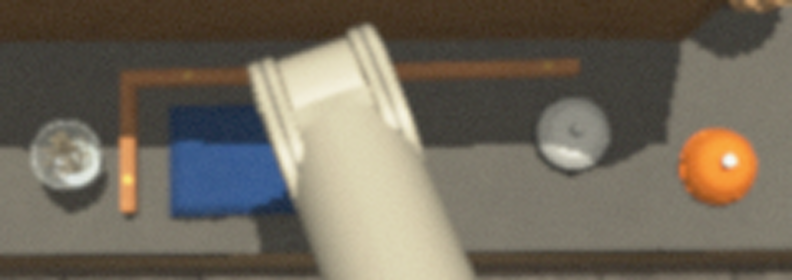

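The notebook now moves with the fingers: its left end is at crop x≈171, about 30 mm from the cheek at about 137, and it is nearly square. That was my tenth picture, so from here I go by measured numbers only.

```bash
python3 -m inch '[[[0.06,0,0],[0,0,0]],[[0.12,0,0],[0,0,0]],[[0.18,0,0],[0,0,0]],[[0.24,0,0],[0,0,0]],[[0.28,0,0],[0,0,0]],[[0.31,0,0],[0,0,0]],[[0.33,0,0],[0,0,0]],[[0.34,0,0],[0,0,0]],[[0.35,0,0],[0,0,0]],[[0.36,0,0],[0,0,0]]]'
python3 m.py t6
```

```text
clock: 24.5
position: [0.4818, 0.0393, -0.0247]
ee_rot: [0.7, 0.714, -0.0, 0.0]
ft_force: [0.3, -0.2, -0.7]
grip_width: -0.002
grasp_force: 0.3
book [481. 140.] [ 98. 102.] [[431.0, 190.0], [433.0, 88.0], [531.0, 90.0], [530.0, 191.0]]
```

```bash
python3 -m inch '[[[-0.03,0,-0.1],[0,0,0]],[[-0.03,0,-0.3],[0,0,0]],[[0,-0.13,-0.3],[0,0,0]],[[0.15,-0.28,-0.3],[0,0,0]],[[0.3,-0.43,-0.3],[0,0,0]],[[0.45,-0.58,-0.3],[0,0,0]],[[0.6,-0.73,-0.3],[0,0,0]],[[0.75,-0.88,-0.3],[0,0,0]],[[0.9,-1,-0.3],[0,0,0]],[[1,-1,-0.3],[0,0,0]]]'
python3 -m inch '[[[0,0,0.1],[0,0,0]],[[0,0,0.2],[0,0,0]],[[0,0,0.25],[0,0,0]],[[0,0,0.3],[0,0,0]],[[0,0,0.3],[0,0,0]],[[0,0.05,0.3],[0,0,0]],[[0,0.1,0.3],[0,0,0]],[[0,0.15,0.3],[0,0,0]],[[0,0.2,0.3],[0,0,0]],[[0,0.25,0.3],[0,0,0]]]'
python3 m.py t7
```

```text
clock: 25.55
position: [0.3988, 0.1188, -0.0008]
ee_rot: [0.699, 0.715, -0.0, 0.0]
ft_force: [0.2, -0.6, 0.9]
grip_width: 0.001
grasp_force: 0.0
clock: 26.55
position: [0.4206, 0.1182, -0.0246]
ee_rot: [0.7, 0.714, 0.0, 0.0]
ft_force: [-1.1, 0.2, 0.2]
grip_width: 0.001
grasp_force: 0.3
book [484.  86.] [97. 69.] [[435.0, 120.0], [435.0, 51.0], [533.0, 51.0], [532.0, 120.0]]
```

```bash
python3 -m inch '[[[0,0.04,0],[0,0,0]],[[0,0.08,0],[0,0,0]],[[0,0.12,0],[0,0,0]],[[0,0.14,0],[0,0,0]],[[0,0.16,0],[0,0,0]],[[0,0.17,0],[0,0,0]],[[0,0.18,0],[0,0,0]],[[0,0.19,0],[0,0,0]],[[0,0.2,0],[0,0,0]],[[0,0.2,0],[0,0,0]]]'
python3 m.py t8
```

```text
clock: 27.6
position: [0.4363, 0.1185, -0.0247]
ee_rot: [0.7, 0.714, 0.0, 0.0]
ft_force: [-0.9, -0.4, 1.1]
grip_width: -0.002
grasp_force: 0.4
book [501.  81.] [99. 59.] [[450.0, 107.0], [454.0, 48.0], [552.0, 55.0], [548.0, 114.0]]
```

```bash
python3 -m inch '[[[0,0.01,0],[0,0,0]],[[0,0.02,0],[0,0,0]],[[0,0.03,0],[0,0,0]],[[0,0.03,0],[0,0,0]],[[0,0.04,0],[0,0,0]],[[0,0.04,0],[0,0,0]],[[0,0.05,0],[0,0,0]],[[0,0.05,0],[0,0,0]],[[0,0.05,0],[0,0,0]],[[0,0.05,0],[0,0,0]]]'
python3 m.py t9
```

```text
clock: 28.65
position: [0.4398, 0.1186, -0.0248]
ee_rot: [0.7, 0.714, -0.0, -0.0]
ft_force: [-3.9, 0.1, 3.6]
grip_width: -0.001
grasp_force: 2.5
book [503.  81.] [96. 60.] [[453.0, 107.0], [457.0, 48.0], [553.0, 55.0], [549.0, 114.0]]
```

The notebook is against the rail: Fx is −3.9 N and its back edge is at 0.549–0.553, against about 0.553 for the rail. I'll back off and go round to the front of the bell.

```bash
python3 -m inch '[[[0,-0.15,0],[0,0,0]],[[0,-0.15,-0.15],[0,0,0]],[[0,-0.15,-0.3],[0,0,0]],[[-0.14,-0.15,-0.3],[0,0,0]],[[-0.28,-0.15,-0.3],[0,0,0]],[[-0.42,-0.15,-0.3],[0,0,0]],[[-0.56,-0.15,-0.3],[0,0,0]],[[-0.7,-0.15,-0.3],[0,0,0]],[[-0.85,-0.15,-0.3],[0,0,0]],[[-1,-0.15,-0.3],[0,0,0]]]'
python3 -m inch '[[[-0.1,0,0],[0,0,0]],[[-0.2,0,0],[0,0,0]],[[-0.3,0,0],[0,0,0]],[[-0.4,0,0],[0,0,0]],[[-0.5,0,0],[0,0,0]],[[-0.6,0,0],[0,0,0]],[[-0.7,0,0],[0,0,0]],[[-0.8,0,0],[0,0,0]],[[-0.9,0,0],[0,0,0]],[[-1,0,0],[0,0,0]]]'
cat > m2.py <<'E'
from h import *
import sys
from scipy.spatial.transform import Rotation as R
im=cv2.cvtColor(snap('top',sys.argv[1]),cv2.COLOR_RGB2BGR); hsv=cv2.cvtColor(im,cv2.COLOR_BGR2HSV)
b=cv2.inRange(hsv,(95,110,50),(125,255,255)); r=np.zeros_like(b); r[222:285,240:335]=b[222:285,240:335]
cn=max(cv2.findContours(r,cv2.RETR_EXTERNAL,cv2.CHAIN_APPROX_NONE)[0],key=cv2.contourArea)
W=np.array([onz('top',*p[0],.011)[:2] for p in cn],np.float32)
s=np.array([.5507,.197]);c=np.cos(.0231);q=np.sin(.0231);A=np.array([[c,q],[-q,c]])
m=cv2.minAreaRect((W-s)@A.T*1000); print('book stop frame mm',np.round(m[0],1),np.round(m[1],1),round(m[2],1))
# bell: grey and bright relative to shadow, circle search near last known column range
x0,x1=(int(v) for v in sys.argv[2:4])
g=cv2.medianBlur(cv2.cvtColor(im,cv2.COLOR_BGR2GRAY)[222:272,x0:x1],3); g=cv2.resize(g,None,fx=4,fy=4,interpolation=cv2.INTER_CUBIC)
C=cv2.HoughCircles(g,cv2.HOUGH_GRADIENT,1.5,200,param1=80,param2=15,minRadius=36,maxRadius=56)
if C is not None:
    for u,v,rad in C[0][:2]:
        P=onz('top',x0+u/4,222+v/4,.025); print('bell',P.round(4),'stop',(A@(P[:2]-s)*1000).round(1),'r px',rad/4)
o=manip.get_obs();Rm=R.from_quat(o['ee_rot']).as_matrix();print('tcp',np.round(o['position'],4),'yaw',np.arctan2(Rm[1,0],Rm[0,0]).round(3))
E
python3 m2.py t10 345 402
```

```text
clock: 29.7
position: [0.4297, 0.0372, -0.0009]
ee_rot: [0.7, 0.714, -0.0, -0.0]
ft_force: [-0.1, 1.1, -0.4]
grip_width: -0.0
grasp_force: 0.0
clock: 30.7
position: [0.4315, -0.0423, -0.0007]
ee_rot: [0.7, 0.714, -0.0, 0.0]
ft_force: [-0.3, -0.7, -0.2]
grip_width: -0.001
grasp_force: 0.0Traceback (most recent call last):
  File "m2.py", line 9, in <module>
    m=cv2.minAreaRect((W-s)@A.T*1000); print('book stop frame mm',np.round(m[0],1),np.round(m[1],1),round(m[2],1))
cv2.error: OpenCV(4.12.0) /io/opencv/modules/imgproc/src/convhull.cpp:143: error: (-215:Assertion failed) total >= 0 && (depth == CV_32F || depth == CV_32S) in function 'convexHull'
```

```bash
sed -i 's/((W-s)@A.T\*1000)/(((W-s)@A.T*1000).astype(np.float32))/' m2.py
python3 m2.py t11 345 402
```

```text
book stop frame mm [-51.8 -74.5] [ 99.1 139.9] 0.1
bell [ 0.5036 -0.2144  0.025 ] stop [ -56.6 -410.2] r px 10.7625
tcp [ 0.4314 -0.0428 -0.0007] yaw 1.59
```

```bash
python3 -m inch '[[[-0.1,0,0],[0,0,0]],[[-0.2,0,0],[0,0,0]],[[-0.3,0,0],[0,0,0]],[[-0.4,0,0],[0,0,0]],[[-0.5,0,0],[0,0,0]],[[-0.6,0,0],[0,0,0]],[[-0.7,0,0],[0,0,0]],[[-0.8,-0.02,0],[0,0,0]],[[-0.9,-0.04,0],[0,0,0]],[[-1,-0.06,0],[0,0,0]]]'
python3 -m inch '[[[-0.1,0,0],[0,0,0]],[[-0.2,0,0],[0,0,0]],[[-0.3,0,0],[0,0,0]],[[-0.4,0,0],[0,0,0]],[[-0.5,0,0],[0,0,0]],[[-0.6,0,0],[0,0,0]],[[-0.7,0,0],[0,0,0]],[[-0.8,0,0],[0,0,0]],[[-0.9,0,0],[0,0,0]],[[-1,0,0],[0,0,0]]]'
python3 -m inch '[[[-0.15,0,0],[0,0,0.05]],[[-0.3,0,0],[0,0,0.1]],[[-0.45,0,0],[0,0,0.2]],[[-0.6,0,0],[0,0,0.3]],[[-0.75,0,0],[0,0,0.4]],[[-0.78,0.1,0],[0,0,0.5]],[[-0.78,0.22,0],[0,0,0.6]],[[-0.78,0.34,0],[0,0,0.67]],[[-0.78,0.46,0],[0,0,0.67]],[[-0.78,0.52,0],[0,0,0.67]]]'
python3 m2.py t12 345 402
```

```text
clock: 31.8
position: [0.4281, -0.1224, -0.0007]
ee_rot: [0.7, 0.714, -0.0, 0.0]
ft_force: [0.0, 0.3, 0.1]
grip_width: 0.0
grasp_force: 0.0
clock: 32.8
position: [0.43, -0.2024, -0.0007]
ee_rot: [0.7, 0.714, -0.0, 0.0]
ft_force: [0.3, -0.6, 0.4]
grip_width: -0.001
grasp_force: 0.0
clock: 33.8
position: [0.4737, -0.2635, -0.0007]
ee_rot: [0.861, 0.508, 0.0, 0.0]
ft_force: [0.4, -0.8, -0.1]
grip_width: -0.001
grasp_force: 0.0
book stop frame mm [-51.9 -74.6] [139.9  99.1] 90.0
bell [ 0.5036 -0.2144  0.025 ] stop [ -56.6 -410.2] r px 10.6125
tcp [ 0.4741 -0.2632 -0.0007] yaw 1.067
```

```bash
python3 -m inch '[[[0,0,0.1],[0,0,0]],[[0,0,0.2],[0,0,0]],[[0,0,0.29],[0,0,0]],[[0.07,0,0.29],[0,0,0]],[[0.14,0,0.29],[0,0,0]],[[0.21,0,0.29],[0,0,0]],[[0.28,0,0.29],[0,0,0]],[[0.36,0,0.29],[0,0,0]],[[0.43,0,0.29],[0,0,0]],[[0.5,0,0.29],[0,0,0]]]'
python3 m2.py t13 335 402
```

```text
clock: 34.85
position: [0.4925, -0.2279, -0.0238]
ee_rot: [0.861, 0.508, -0.0, 0.0]
ft_force: [-0.6, -1.6, -0.1]
grip_width: -0.003
grasp_force: 0.7
book stop frame mm [-51.8 -74.5] [ 99.  140.1] 0.2
bell [ 0.5166 -0.1976  0.025 ] stop [ -43.2 -393.7] r px 12.1125
tcp [ 0.4931 -0.2269 -0.0237] yaw 1.066
```

```bash
python3 -m inch '[[[0.08,0,0],[0,0,0]],[[0.16,0,0],[0,0,0]],[[0.26,-0.06,0],[0,0,0]],[[0.36,-0.12,0],[0,0,0]],[[0.46,-0.17,0],[0,0,0]],[[0.57,-0.23,0],[0,0,0]],[[0.68,-0.3,0],[0,0,0]],[[0.79,-0.36,0],[0,0,0]],[[0.9,-0.43,0],[0,0,0]],[[1,-0.485,0],[0,0,0]]]'
python3 m2.py t14 305 380
```

```text
clock: 35.9
position: [0.4813, -0.1508, -0.0257]
ee_rot: [0.864, 0.502, -0.015, -0.002]
ft_force: [-64.4, -35.0, 48.2]
grip_width: 0.002
grasp_force: 37.9
book stop frame mm [-51.9 -74.5] [ 99.2 140. ] 0.1
bell [ 0.5227 -0.1418  0.025 ] stop [ -35.8 -338. ] r px 11.0625
tcp [ 0.481  -0.1489 -0.0257] yaw 1.055
```

The bell is now at the rail (stop x −35.8 mm), but the finger slid round to its front and was squeezing it at about 80 N. I'll back straight off and come round to push from the right at a shallower angle.

```bash
python3 -m inch '[[[-0.06,-0.12,0],[0,0,0]],[[-0.12,-0.24,0],[0,0,0]],[[-0.25,-0.46,0],[0,0,0]],[[-0.35,-0.4,0],[0,0,-0.05]],[[-0.48,-0.33,0],[0,0,-0.12]],[[-0.6,-0.26,0],[0,0,-0.2]],[[-0.72,-0.2,0],[0,0,-0.3]],[[-0.84,-0.13,0],[0,0,-0.4]],[[-0.95,-0.07,0],[0,0,-0.45]],[[-1,-0.05,0],[0,0,-0.45]]]'
python3 m2.py t15 305 380
python3 - <<'E'
from h import *
im=manip.camera('side'); cv2.imwrite('pics/side15.png',im[:,:,::-1])
for n,P in(('button exp',[.5215,-.142,.058]),): print(proj('side',P).round(1))
h=cv2.cvtColor(im,cv2.COLOR_RGB2HSV); m=((h[:,:,1]<40)&(h[:,:,2]>130)).astype(np.uint8)
u,v=proj('side',[.5215,-.142,.03]).astype(int); s=m[v-22:v+18,u-20:u+20]
print('\n'.join(''.join('.#'[x] for x in r) for r in s))
E
```

```text
clock: 36.95
position: [0.4551, -0.2074, -0.0238]
ee_rot: [0.759, 0.652, 0.0, 0.0]
ft_force: [0.7, 0.1, 0.2]
grip_width: -0.0
grasp_force: 0.0
book stop frame mm [-51.8 -74.5] [ 99.2 140. ] 0.0
bell [ 0.5228 -0.1371  0.025 ] stop [ -35.6 -333.4] r px 10.5
tcp [ 0.4549 -0.2078 -0.0239] yaw 1.417
[336.8 258.5]
........................................
........................................
........................................
........................................
........................................
........................................
........................................
........................................
........................................
........................................
........................................
###.....................................
##......................................
##......................................
........................................
........................................
...........................#............
........................................
........................................
........................................
........................................
........................................
........................................
............................##..........
#..........................###..........
##.........................####.........
###.......................#####.........
####.....................######.........
#####....................######.........
######...............#########..........
#######.............#########...........
########............#####...............
###########......#......................
###########...##.#......................
###########...##.#......................
###########...#####.....................
###########...####..#...................
###########...####......................
###########...####......................
....########..#####.....................
```

```bash
python3 -m inch '[[[0,0.12,0],[0,0,0]],[[0.03,0.26,0],[0,0,0]],[[0.08,0.4,0],[0,0,0]],[[0.14,0.54,0],[0,0,0]],[[0.2,0.66,0],[0,0,0]],[[0.23,0.7,0],[0,0,0]],[[0.3,0.69,0],[0,0,0]],[[0.37,0.675,0],[0,0,0]],[[0.44,0.66,0],[0,0,0]],[[0.52,0.65,0],[0,0,0]]]'
python3 m2.py t16 305 380
```

```text
clock: 38.05
position: [0.5118, -0.1742, -0.0239]
ee_rot: [0.759, 0.651, -0.0, -0.0]
ft_force: [-3.4, -2.4, -0.6]
grip_width: -0.001
grasp_force: 1.6
book stop frame mm [-51.3 -74.7] [139.6 100.1] 89.6
bell [ 0.5216 -0.1324  0.025 ] stop [ -36.7 -328.7] r px 10.3875
tcp [ 0.5118 -0.173  -0.024 ] yaw 1.419
```

```bash
python3 -m inch '[[[0,-0.02,0],[0,0,0]],[[0.09,-0.036,0],[0,0,0]],[[0.18,-0.052,0],[0,0,0]],[[0.28,-0.07,0],[0,0,0]],[[0.38,-0.088,0],[0,0,0]],[[0.48,-0.106,0],[0,0,0]],[[0.58,-0.124,0],[0,0,0]],[[0.68,-0.14,0],[0,0,0]],[[0.76,-0.156,0],[0,0,0]],[[0.84,-0.17,0],[0,0,0]]]'
python3 m2.py t17 285 370
```

```text
clock: 39.1
position: [0.5092, -0.1052, -0.0239]
ee_rot: [0.759, 0.651, -0.0, 0.0]
ft_force: [-0.3, -3.3, 0.3]
grip_width: -0.001
grasp_force: 1.5
book stop frame mm [-51.8 -74.6] [ 99.2 140.2] 0.1
bell [ 0.5219 -0.0681  0.025 ] stop [ -34.9 -264.3] r px 11.2875
tcp [ 0.5093 -0.1039 -0.0239] yaw 1.42
```

```bash
python3 -m inch '[[[0.09,-0.016,0],[0,0,0]],[[0.18,-0.032,0],[0,0,0]],[[0.28,-0.05,0],[0,0,0]],[[0.38,-0.068,0],[0,0,0]],[[0.48,-0.086,0],[0,0,0]],[[0.57,-0.1,0],[0,0,0]],[[0.65,-0.115,0],[0,0,0]],[[0.71,-0.126,0],[0,0,0]],[[0.76,-0.135,0],[0,0,0]],[[0.79,-0.14,0],[0,0,0]]]'
python3 m2.py t18 270 345
```

```text
clock: 40.15
position: [0.5077, -0.0413, -0.0239]
ee_rot: [0.759, 0.651, -0.0, -0.0]
ft_force: [-2.2, -2.6, 0.6]
grip_width: -0.002
grasp_force: 1.5
book stop frame mm [-51.9 -74.5] [ 99.2 140.1] 0.2
bell [0.5188 0.0016 0.025 ] stop [ -36.4 -194.6] r px 9.9
tcp [ 0.5077 -0.041  -0.0239] yaw 1.419
```

```bash
python3 -m inch '[[[0.02,-0.004,0],[0,0,0]],[[0.04,-0.008,0],[0,0,0]],[[0.06,-0.011,0],[0,0,0]],[[0.07,-0.013,0],[0,0,0]],[[0.08,-0.015,0],[0,0,0]],[[0.09,-0.017,0],[0,0,0]],[[0.1,-0.018,0],[0,0,0]],[[0.1,-0.018,0],[0,0,0]],[[0.11,-0.02,0],[0,0,0]],[[0.11,-0.02,0],[0,0,0]]]'
python3 m2.py t19 270 345
python3 -m inch '[[[0.01,-0.002,0],[0,0,0]],[[0.02,-0.004,0],[0,0,0]],[[0.03,-0.006,0],[0,0,0]],[[0.03,-0.006,0],[0,0,0]],[[0.04,-0.007,0],[0,0,0]],[[0.04,-0.007,0],[0,0,0]],[[0.04,-0.007,0],[0,0,0]],[[0.04,-0.007,0],[0,0,0]],[[0.04,-0.007,0],[0,0,0]],[[0.04,-0.007,0],[0,0,0]]]'
python3 m2.py t20 270 345
```

```text
clock: 41.2
position: [0.5074, -0.0326, -0.0239]
ee_rot: [0.759, 0.651, -0.0, 0.0]
ft_force: [-2.7, -2.3, 1.7]
grip_width: -0.001
grasp_force: 1.3
book stop frame mm [-51.6 -74.8] [139.9  99.4] 89.6
bell [0.5188 0.0108 0.025 ] stop [ -36.2 -185.4] r px 9.8625
tcp [ 0.5075 -0.0326 -0.0239] yaw 1.419
clock: 42.25
position: [0.5074, -0.0294, -0.0239]
ee_rot: [0.759, 0.651, 0.0, 0.0]
ft_force: [-1.6, -2.2, 0.6]
grip_width: 0.001
grasp_force: 1.2
book stop frame mm [-51.6 -74.9] [140.1  99.3] 89.6
bell [0.52   0.0085 0.025 ] stop [ -35.1 -187.7] r px 11.1375
tcp [ 0.5074 -0.0294 -0.0239] yaw 1.419
```

```bash
python3 -m inch '[[[0.01,-0.002,0],[0,0,0]],[[0.02,-0.004,0],[0,0,0]],[[0.03,-0.006,0],[0,0,0]],[[0.03,-0.006,0],[0,0,0]],[[0.04,-0.007,0],[0,0,0]],[[0.04,-0.007,0],[0,0,0]],[[0.04,-0.007,0],[0,0,0]],[[0.04,-0.007,0],[0,0,0]],[[0.04,-0.007,0],[0,0,0]],[[0.04,-0.007,0],[0,0,0]]]'
python3 m2.py t21 270 345
python3 -m inch '[[[0.01,-0.002,0],[0,0,0]],[[0.02,-0.004,0],[0,0,0]],[[0.03,-0.006,0],[0,0,0]],[[0.03,-0.006,0],[0,0,0]],[[0.03,-0.006,0],[0,0,0]],[[0.03,-0.006,0],[0,0,0]],[[0.03,-0.006,0],[0,0,0]],[[0.03,-0.006,0],[0,0,0]],[[0.03,-0.006,0],[0,0,0]],[[0.03,-0.006,0],[0,0,0]]]'
python3 m2.py t22 270 345
```

```text
clock: 43.3
position: [0.5073, -0.0262, -0.0239]
ee_rot: [0.759, 0.651, -0.0, 0.0]
ft_force: [-2.0, -3.0, 0.1]
grip_width: -0.003
grasp_force: 1.5
book stop frame mm [-51.3 -74.7] [139.7  99.9] 89.6
bell [0.5235 0.0085 0.025 ] stop [ -31.6 -187.8] r px 12.3375
tcp [ 0.5073 -0.0262 -0.0239] yaw 1.419
clock: 44.35
position: [0.5072, -0.024, -0.0239]
ee_rot: [0.759, 0.651, -0.0, 0.0]
ft_force: [-2.4, -3.5, -0.7]
grip_width: 0.003
grasp_force: 2.3
book stop frame mm [-52.  -72.7] [ 99.5 142.1] 0.2
bell [0.5188 0.0143 0.025 ] stop [ -36.1 -181.9] r px 10.6125
tcp [ 0.5072 -0.024  -0.0239] yaw 1.419
```

```bash
python3 -m inch '[[[0.01,-0.002,0],[0,0,0]],[[0.01,-0.002,0],[0,0,0]],[[0.02,-0.004,0],[0,0,0]],[[0.02,-0.004,0],[0,0,0]],[[0.02,-0.004,0],[0,0,0]],[[0.02,-0.004,0],[0,0,0]],[[0.02,-0.004,0],[0,0,0]],[[0.02,-0.004,0],[0,0,0]],[[0.02,-0.004,0],[0,0,0]],[[0.02,-0.004,0],[0,0,0]]]'
python3 m2.py t23 270 345
```

```text
clock: 45.4
position: [0.507, -0.0237, -0.0239]
ee_rot: [0.759, 0.651, -0.001, 0.001]
ft_force: [-2.0, -7.9, 1.2]
grip_width: -0.004
grasp_force: 4.4
book stop frame mm [-52.  -72.8] [ 99.3 142.3] 0.1
bell [0.52   0.0143 0.025 ] stop [ -34.9 -181.9] r px 10.65
tcp [ 0.507  -0.0237 -0.0239] yaw 1.418
```

The force rose to 8 N and the TCP stalled, so everything is seated. I'll retreat to the right and up, then check.

```bash
python3 -m inch '[[[-0.02,0,0],[0,0,0]],[[-0.06,0,0],[0,0,0]],[[-0.15,0,0],[0,0,0]],[[-0.3,0,0],[0,0,0]],[[-0.45,0,0],[0,0,0]],[[-0.6,0,-0.1],[0,0,0]],[[-0.75,0,-0.3],[0,0,0]],[[-0.9,0,-0.5],[0,0,0]],[[-1,0,-0.7],[0,0,0]],[[-1,0,-1],[0,0,0]]]'
python3 -m inch '[[[-0.2,-0.1,-0.1],[0,0,0]],[[-0.4,-0.2,-0.2],[0,0,0]],[[-0.6,-0.3,-0.3],[0,0,0]],[[-0.8,-0.4,-0.4],[0,0,0]],[[-1,-0.5,-0.5],[0,0,0]],[[-1,-0.5,-0.5],[0,0,0]],[[-1,-0.5,-0.5],[0,0,0]],[[-1,-0.5,-0.5],[0,0,0]],[[-1,-0.5,-0.5],[0,0,0]],[[-1,-0.5,-0.5],[0,0,0]]]'
python3 m2.py t24 290 345
```

```text
clock: 46.45
position: [0.4939, -0.1035, 0.056]
ee_rot: [0.76, 0.65, -0.001, -0.0]
ft_force: [-0.5, -0.6, -0.5]
grip_width: 0.001
grasp_force: 0.0
clock: 47.45
position: [0.4436, -0.1736, 0.0958]
ee_rot: [0.758, 0.652, 0.0, -0.0]
ft_force: [0.6, -0.3, -0.8]
grip_width: -0.002
grasp_force: 0.0
book stop frame mm [-52.  -73.1] [ 99.4 142.8] 0.1
bell [0.52   0.0151 0.025 ] stop [ -34.9 -181.2] r px 10.8375
tcp [ 0.4435 -0.1737  0.0959] yaw 1.42
```

```bash
python3 -c "from workcell import manip;print(manip.hand_in())"
```

```text
the job is handed in; nothing more can be done
None
```

I handed the job in at about 47.5 s; by the last camera measurement the notebook is square in the corner and the bell is against the rail and the notebook's right-hand end. No verdict came back. Bell uprightness and the bystanders were not re-measured at the end, and the bell was briefly squeezed against the rail at about 88 N wrist force (limit 120 N).

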